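Free the stuck tea drawer with the release pin

ROBOT

A 6-joint arm with a two-finger parallel gripper is mounted at the origin on the work surface. World frame = base frame: x ahead of the robot, y to its left, z up, the work surface at z = 0. Lengths are in mm, angles in rad, forces in N, time in s.
With the tool pointing down it reaches from about 225 to 875 mm from the base axis. Payload 3.4 kg.
Tool frame: the origin (TCP) lies midway between the tips of the shut fingers; the grasp point (between the pads) lies behind it (arm.hold_point_z is the z of the grasp point in the tool frame, in mm); z points along the fingers, y is the direction in which the jaws open and shut (so a half turn about z gives the same grasp; the last joint's range is limited). The gripper opens to 85 mm and grips with 20 to 120 N. Pads are 22 mm wide; open, the fingers measure 114 mm over their backs; the gripper's body (76 mm by 85 mm) begins 54 mm behind the grasp point. The pads swing forward as they close: fully open they stand 13 mm farther back than shut.
Start: joints at [-1.319, 0.276, 1.505, -0, 1.361, -0.121], TCP at [209.43, -535.539, 231.328] pointing down, gripper open.
Joint ranges: [-2.89, 2.89], [-0.75, 2.08], [0.22, 2.7], [-1.18, 4.32], [0.11, 2.71], [-2.7, 2.7]. Speed limits (rad/s): [2.57, 2.57, 3.14, 3.14, 3.14, 3.14].

INTERFACE

Orientations are given as a unit quaternion [x, y, z, w].
In Python, from workcell import arm, imaging, finder gives the robot as it stands. The module is installed in compiled form; this text tells all that it offers.
- The arm moves only by the tool arm_command, never from a script. Its argument "commands" is one flat list of numbers, 5 for each row, row after row: the opening, from 0 (shut) to 1 (fully open), then the shift along the tool's x, y, z in cm, then the turn about the tool's z in rad. A call has exactly 5 rows; each row shifts and turns the commanded pose from where the row before left it, along the tool's axes as they then stand; what a row does not reach is not made up. A row lasts 1/12 s, in which the tool goes at most 41.7 mm and 7.16 degrees, less where a joint would pass 70% of its speed; a pose out of reach is approached as far as the arm can. A call is refused whole if a number of a shift passes 4.17 or a number of a turn 0.125, either way. A call with a gripper value outside its range is refused whole. The fingers move at their own pace and stop on an object; the grip force is fixed at half the most. Time passes only in rows, so rows that do not move let the fingers close, or fill a call up. It gives the time, the measured TCP pose, the force and the opening at its end, in the units of the state.
- arm.state(): the state, without advancing time (a new reading comes with each control period).
- imaging.read_camera(name): name is "scene" or "top"; returns a dict with "frame" (480x640x3 uint8, red, green, blue), "fovy" (degrees; the focal length in pixels is half the picture's height over the tangent of half this angle, whatever the lens; pixels are square), "cx", "cy" (the principal point, pixels), "world_from_camera" (4x4, takes a point from camera to world coordinates). Camera axes: x right, y down, z forward; pixel columns grow to the right and rows downward; lengths in mm; the calibration is good to about 2 mm. A picture is of the moment at which its call begins. There is no depth.
- arm.close_job(): hands the job in, once; it reports no verdict.
Trained networks look in a picture, given as the dict that the camera call returned (one of the last four; its "shot" number tells which), for a name from the list of things; names that differ only in an ending like _2 or _b are one class to them, and where a whole thing is asked for, a point or a joint stands for the part that bears it (a point fixed in the world has none). Each returns a list of dicts, best first, with "score" (0 to 1); they miss things now and then, are a little off and sometimes report something else, mostly with a low value. They report only what shows in the picture. A call takes as long as a camera call. They do not tell look-alikes from the thing itself.
- finder.look_for(picture, label): "pixel" ([column, row] in pixels, amid what is visible of it).
The state is a dict: "time": time; "joint_pos": joint angles; "joint_velocities": joint speeds; "tau": joint torques, N m; "ee_pos": TCP position; "ee_rot": TCP orientation; "force": force on the tool from outside, world axes, zero at the start; "moment": the same for the moment, N m; "opening": opening from 0.0 (shut) to 1.0 (fully open).
Only numpy, scipy, OpenCV 4.12 (cv2) and the standard library are available. Lean on these libraries where they do the work, as an engineer would, in place of code of your own. Each camera call takes 0.05 s, during which the arm holds its last target. There are 200 camera calls.

TASK

The drawer of the tea box on the table has stuck shut. Take the release pin from its wooden stand and feel with its tip through the small holes in the box's top until you find the hidden sprung catch, press the catch gently so that the drawer springs fully out (never ram the pin against the solid bar beside the catch), then put the pin back upright in its stand, pushed fully home, and leave the drawer open. Do not shift or tip the flask, the cups, the sugar bowl or the milk jug.

Things in the scene. Friction and masses are not known exactly. Their poses are not given: they have to be found in the camera images.
- teabox: The tea box: a low white box fixed to the table, 160 mm (its x) by 200 mm (its y) by 85 mm high, with a steel plate let in flush in its top. Origin: centre of its underside; z up; its drawer opens along its own +x. Its place and yaw (up to 0.45 rad either way) vary.
- hole0 (a point): First of four identical round holes in the top: centre of its mouth, on the top surface. 12 mm across with a 1.5 mm chamfer, through a 4 mm plate; the four stand in a row along the box's y, 18 mm apart, at box x -30 mm and y -27 (this one), -9, 9 and 27 mm.
- hole1 (a point): Second hole, box y -9 mm, like the first. A solid bar that never yields lies under all four holes, 20 mm below the box's top surface. Set flush in it is the sprung catch: a flat pad 30 mm long (box y) by 16 mm (box x), its middle anywhere from box y -29 to 29 mm, so it is wholly under at least one hole, often two. It cannot be seen, only felt.
- hole2 (a point): Third hole, box y 9 mm, like the first. Feel of what is below: the catch's pad yields straight down against a spring, from 3 N on; 6 mm down (6 N) it lets the drawer go, at 9 mm (7.5 N) it stops dead. The bar is hard at once. A tip half on bar and half on pad feels hard: try the next hole.
- hole3 (a point): Fourth hole, box y 27 mm, like the first. Nothing in or around the holes, bar and catch stands being pressed by the pin with more than 40 N: stop at 10 N or so and go slowly.
- drawer (a joint): How far the drawer is out, m: about 0 when latched (up to 1 mm of play), 0.055 when fully out. Once the catch lets go, its spring (about 4 to 6.5 N) sends it fully out in about a second; nothing else can open it.
- drawer_front (a point): Centre of the outer face of the drawer's pale wooden front, 198 mm wide and 72 mm high, 44 mm above the table; moves with the drawer.
- pin: The release pin, about 45 g, standing upright in its stand. A square wooden handle, 16 by 16 mm and 60 mm tall, sits on a round steel collar 26 mm across and 4 mm thick; below the collar a steel shank 5 mm across and 60 mm long ends in a round tip. Origin: centre of the collar's underside; z up along the handle (handle from z 4 to 64 mm, tip at z -60 mm); x and y square to the handle's faces.
- pin_tip (a point): The pin's tip, on its axis 60 mm below the collar's underside.
- stand: The pin's stand: a pale wooden block fixed to the table, 60 by 60 mm and 80 mm high, with one upright bore in the middle of its top. Origin: centre of its underside. It stands to the left or right of the box; the milk jug is on the other side.
- stand_hole (a point): Centre of the bore's mouth on the stand's top, 80 mm up: 12 mm across with a 3 mm chamfer, 66 mm deep, so that the home pin rests with its collar on the stand's top (pin origin at this point).
- flask: Chrome vacuum flask with a press dispenser top, 272 mm tall, 124 mm across, handle to one side, standing on the trivet. Origin: centre of its underside. Leave alone.
- cups: Nested stack of four white plastic cups, 130 mm tall, 73 mm across at the rim, moving as one. Origin: centre of its underside. Leave alone.
- sugar_bowl: Steel sugar bowl with its lid shut, 88 mm tall, 94 mm across. Origin: centre of its underside. Leave alone.
- milk_jug: Small white ceramic milk jug with a handle, 82 mm tall, 68 mm across. Origin: centre of its underside. Leave alone.
Not all that is in view belongs to the job. Leave any green look-alike of the stand alone.

How it is judged:
By the outcome, as a careful person would: the job done as asked, in the order asked, and still so for the second after the job is handed in, with the robot touching nothing.
It also fails if it takes over 64 s, if anything falls off the work surface, if the arm or the gripper's body presses on something with over 40 N, if the wrist force passes 120 N, or if a joint passes its speed limit or range.

## Working session

There is one attempt and no reset: what is moved stays moved. The work goes in short steps, Python scripts to look and compute and a tool call to move; the robot and the scene stay as the last step left them, time stands still between calls to the robot, and variables do not carry over. Pictures are saved under pics/ and viewed, about 8 in all and at most 12, crops included, and the job is handed in when it is done.

Besides the shell and the picture viewer there is one more tool, called after "Call:" by a JSON object that holds its "api" and its "payload". arm_command: Moves the arm, as the interface text tells. Its arguments: {"type":"object","properties":{"commands":{"type":"array"}},"required":["commands"]}

```bash
mkdir -p pics
cat > h.py <<'E'
import numpy as np, cv2
from workcell import arm, imaging, finder
def f(p): return 240/np.tan(np.radians(p["fovy"])/2)
def ray(p,px):
    T=np.array(p["world_from_camera"]); d=np.array([(px[0]-p["cx"])/f(p),(px[1]-p["cy"])/f(p),1.])
    return T[:3,3],T[:3,:3]@d
def at(p,px,z):
    o,d=ray(p,px); return o+d*(z-o[2])/d[2]
def proj(p,X):
    T=np.array(p["world_from_camera"]); c=T[:3,:3].T@(np.array(X,float)-T[:3,3]); return [float(c[0]/c[2]*f(p)+p["cx"]),float(c[1]/c[2]*f(p)+p["cy"])]
def save(p,n): cv2.imwrite("pics/"+n,p["frame"][:,:,::-1])
E
python3 - <<'E'
from h import *
np.set_printoptions(precision=1,suppress=True)
print(arm.state(), arm.hold_point_z)
for n in("top","scene"):
    p=imaging.read_camera(n); save(p,n+"0.png"); print(n,p["frame"].shape,p["fovy"],p["cx"],p["cy"],np.array(p["world_from_camera"]))
    for l in["teabox","hole0","hole1","hole2","hole3","drawer_front","pin","stand","stand_hole","milk_jug","flask","cups","sugar_bowl"]:
        print(l,[(np.round(r["pixel"],1).tolist(),round(r["score"],2)) for r in finder.look_for(p,l)[:5]])
print(arm.state()["time"])
E
```

```text
{'time': 0.0, 'joint_pos': array([-1.3,  0.3,  1.5, -0. ,  1.4, -0.1]), 'joint_velocities': array([ 0.,  0.,  0., -0.,  0., -0.]), 'tau': array([  0. , -41.7, -24.6,   0. ,   0. ,   0. ]), 'ee_pos': array([ 209.3, -535. ,  230.4]), 'ee_rot': array([ 1. ,  0.2, -0. , -0. ]), 'force': array([-0.4,  0.9,  0.1]), 'moment': array([-0. ,  0.1, -0.1]), 'opening': 1.0008860047720454} -18.700000000000003
top (480, 640, 3) 56.328612018115315 320.3420663671774 237.73599911275264 [[   0.    -1.     0.2  306.6]
 [  -1.    -0.    -0.   107.2]
 [   0.    -0.2   -1.  1236.8]
 [   0.     0.     0.     1. ]]
teabox [([346.9, 223.8], 0.81), ([253.5, 266.5], 0.4)]
hole0 [([343.7, 219.1], 0.8)]
hole1 [([343.7, 219.1], 0.8)]
hole2 [([343.7, 219.1], 0.8)]
hole3 [([343.7, 219.1], 0.8)]
drawer_front [([347.6, 223.8], 0.57), ([351.5, 192.1], 0.47)]
pin []
stand [([253.2, 270.3], 0.8), ([233.0, 310.0], 0.57)]
stand_hole [([232.6, 310.3], 0.92), ([252.3, 267.9], 0.87)]
milk_jug [([466.9, 272.9], 0.68), ([244.4, 265.0], 0.52)]
flask [([145.1, 201.5], 0.76)]
cups [([223.3, 169.4], 0.65)]
sugar_bowl [([464.9, 185.6], 0.72)]
scene (480, 640, 3) 43.71566006645146 325.3008648245895 244.66027902382677 [[   0.4    0.7   -0.5 1226.4]
 [   0.9   -0.3    0.2 -236.4]
 [  -0.    -0.6   -0.8 1119.5]
 [   0.     0.     0.     1. ]]
teabox [([311.9, 277.6], 0.82)]
hole0 [([311.0, 274.1], 0.91), ([318.3, 308.9], 0.44)]
hole1 [([311.0, 274.1], 0.91), ([318.3, 308.9], 0.44)]
hole2 [([311.0, 274.1], 0.91), ([318.3, 308.9], 0.44)]
hole3 [([311.0, 274.1], 0.91), ([318.3, 308.9], 0.44)]
drawer_front [([320.6, 309.3], 0.57)]
pin [([386.8, 184.1], 0.63)]
stand [([371.9, 160.8], 0.7), ([385.2, 205.2], 0.55)]
stand_hole [([372.4, 164.1], 0.88), ([383.3, 200.6], 0.79)]
milk_jug [([149.7, 283.5], 0.57)]
flask [([517.7, 170.4], 0.82)]
cups [([471.9, 254.4], 0.76)]
sugar_bowl [([177.7, 382.0], 0.68), ([313.7, 279.4], 0.26)]
1.4
```

Run:
```python
import cv2
a=cv2.imread("pics/top0.png");b=cv2.imread("pics/scene0.png")
cv2.imwrite("pics/topc.png",cv2.resize(a[130:350,190:490],None,fx=2.6,fy=2.6,interpolation=cv2.INTER_CUBIC))
cv2.imwrite("pics/scenec.png",cv2.resize(b[110:360,200:500],None,fx=2.4,fy=2.4,interpolation=cv2.INTER_CUBIC))
```

```text
(no output)
```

View pics/topc.png

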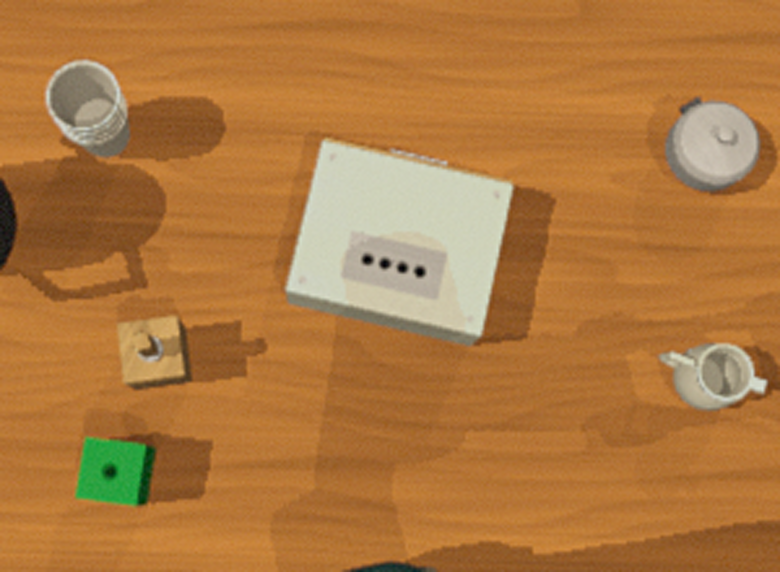

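View pics/scenec.png

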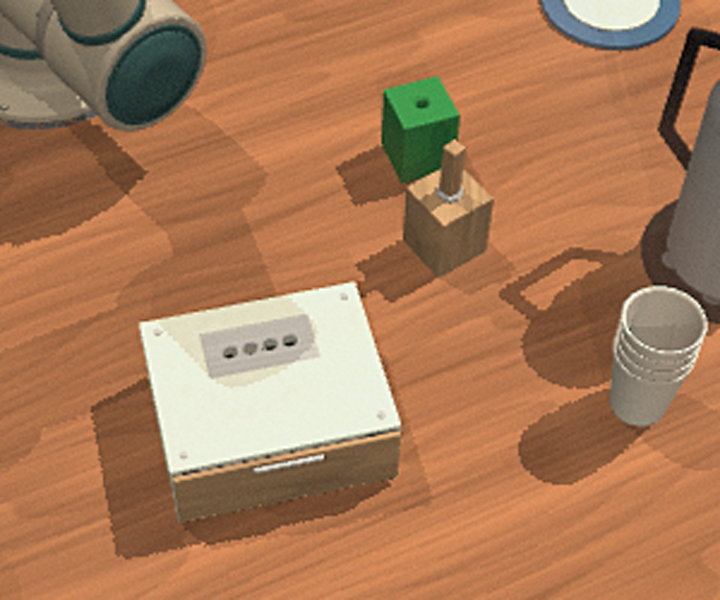

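Top crop: box with four holes (crop 367..420, 260..271), pin in wooden stand (150,347), green decoy (110,471), jug on the right side. Scene crop agrees. Now precise measurement.

Run:
```python
from h import *
np.set_printoptions(precision=1,suppress=True)
P={}
for n in("top","scene"):
    p=imaging.read_camera(n); P[n]=p; g=cv2.cvtColor(p["frame"],cv2.COLOR_RGB2GRAY).astype(float)
    x0,x1,y0,y1=(322,364,219,244) if n=="top" else (283,335,240,268)
    r=g[y0:y1,x0:x1]; m=(r<95).astype(np.uint8)
    k,lab,st,_=cv2.connectedComponentsWithStats(m,connectivity=4)
    print(n)
    for i in range(1,k):
        yy,xx=np.where(cv2.dilate((lab==i).astype(np.uint8),np.ones((3,3)))>0); w=np.clip(150-r[yy,xx],0,None)
        px=(x0+(xx*w).sum()/w.sum(),y0+(yy*w).sum()/w.sum())
        if st[i,4]>=3: print(st[i,4],np.array(px),at(p,px,85))
a=P["top"]["frame"][240:290,225:275,::-1];b=P["scene"]["frame"][160:235,360:410,::-1]
a=cv2.resize(a,(400,400),interpolation=cv2.INTER_CUBIC);b=cv2.resize(b,(400,600),interpolation=cv2.INTER_CUBIC)
o=np.zeros((600,800,3),np.uint8);o[:400,:400]=a;o[:,400:]=b;cv2.imwrite("pics/stand.png",o)
# white top corners, top camera
for n in P:
    p=P[n]
    c=[(323,140),(513,184),(474,334),(289,291)] if n=="top" else [(139,323),(357,284),(399,430),(172,474)]
    s=(2.6,190,130) if n=="top" else (2.4,200,110)
    print(n,*[at(p,(u/s[0]+s[1],v/s[0]+s[2]),85)[:2] for u,v in c])
```

```text
top
13 [330.9 229.4] [535.5  59.9  85. ]
12 [337.6 230.9] [531.9  42.1  85. ]
12 [344.3 232.5] [528.1  24.5  85. ]
10 [351.  234.1] [524.6   6.9  85. ]
scene
7 [320.4 252.4] [539.8  57.7  85. ]
7 [312.1 254.2] [536.5  39.7  85. ]
4 [295.2 257.5] [529.    3.7  85. ]
top [658.1 106.7] [617.2 -88.7] [461.6 -49.2] [500.1 136.7]
scene [463.1 -55.4] [507.2 141.1] [663.9 103.6] [621.4 -87. ]
```

View pics/stand.png

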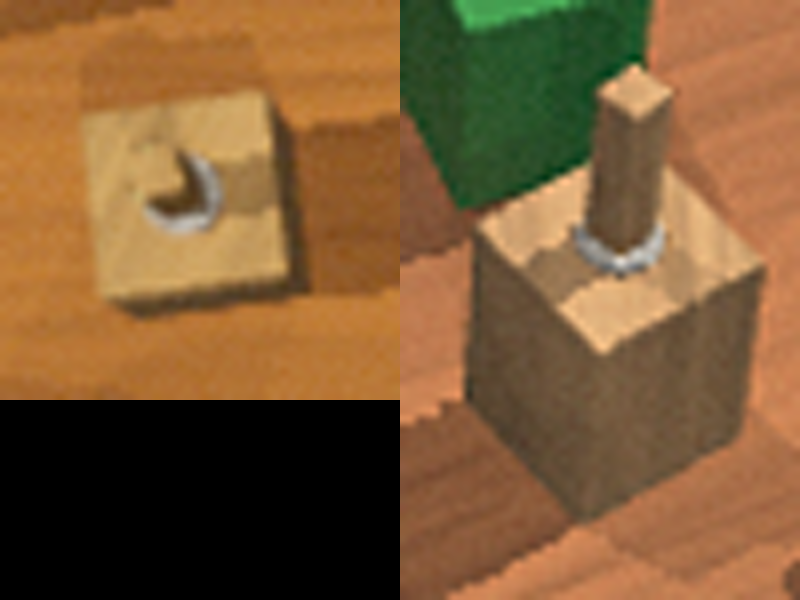

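```bash
cat > c.py <<'E'
from h import *
np.set_printoptions(precision=2,suppress=True)
p=imaging.read_camera("top");q=imaging.read_camera("scene")
def show(n,P,z):
    P=np.array(P); print(n,P[:,:2].tolist() if 0 else np.round(P[:,:2],1).tolist(),"mean",P.mean(0)[:2]); 
    d=np.diff(np.vstack([P,P[:1]]),axis=0); print("  len",np.hypot(d[:,0],d[:,1]),"ang",np.arctan2(d[:,1],d[:,0])%(np.pi/2))
t=lambda u,v:(u/8+225-.44,v/8+240-.44); s=lambda u,v:((u-400)/8+360-.44,v/8+160-.44)
show("stand top",[at(p,t(*c),80) for c in[(84,118),(268,92),(290,272),(104,298)]],80)
show("stand scn",[at(q,s(*c),80) for c in[(475,225),(603,355),(765,266)]],80)
show("handle scn",[at(q,s(*c),144) for c in[(598,98),(637,65),(675,90),(638,122)]],144)
print("collar top",at(p,t(184,193),84), "scn",at(q,s(620,241),82))
# sub-pixel handle top lighter patch in scene & pure refine: chamfer
E
python3 c.py
```

```text
stand top [[463.7, 307.0], [473.8, 248.0], [415.5, 238.1], [405.6, 297.3]] mean [439.65 272.6 ]
  len [59.92 59.19 60.04 58.95] ang [0.17 0.17 0.17 0.17]
stand scn [[416.2, 238.4], [475.9, 248.4], [466.3, 306.4]] mean [452.78 264.39]
  len [60.47 58.87 84.51] ang [0.17 0.16 0.94]
handle scn [[438.8, 261.8], [432.3, 277.6], [445.3, 282.6], [451.6, 267.5]] mean [441.99 272.39]
  len [17.1  13.91 16.35 14.01] ang [0.39 0.36 0.39 0.42]
collar top [439.68 272.88  84.  ] scn [441.32 272.38  82.  ]
```

```bash
cat > go.py <<'E'
import sys,numpy as np
from workcell import arm
from scipy.spatial.transform import Rotation as R
# usage: go.py x y z [psi]   (psi = world angle of tool x)
s=arm.state(); M=R.from_quat(s["ee_rot"]).as_matrix(); psi=np.arctan2(M[1,0],M[0,0])
np.set_printoptions(precision=3,suppress=True)
print("t%.2f"%s["time"],"ee",s["ee_pos"],"psi %.3f"%psi,"z",M[:,2],"j",s["joint_pos"],"F",s["force"],"op %.3f"%s["opening"])
a=list(map(float,sys.argv[1:]))
if len(a)>=3:
    d=np.array(a[:3])-s["ee_pos"]; print("shift tool now (cm)",M.T@d/10)
    if len(a)>3:
        c,n=np.cos(a[3]),np.sin(a[3]); N=np.array([[c,n,0],[n,-c,0],[0,0,-1]]); print("turn",psi-a[3],"shift after turn",N.T@d/10)
E
python3 go.py 440.4 272.5 230 0.39
```

```text
t1.60 ee [ 209.446 -535.503  231.315] psi 0.373 z [ 0. -0. -1.] j [-1.319  0.276  1.505  0.     1.361 -0.121] F [ 0.267  0.663 -0.257] op 1.003
shift tool now (cm) [ 50.941 -66.837   0.13 ]
turn -0.017168938936815314 shift after turn [ 52.08  -65.952   0.132]
```

Call:
{"api": "arm_command", "payload": {"commands": [1, 2.5, -3.2, 0, -0.017, 1, 2.5, -3.2, 0, 0, 1, 2.5, -3.2, 0, 0, 1, 2.5, -3.2, 0, 0, 1, 2.5, -3.2, 0, 0]}}

```text
time: 2.02
ee_pos: [265.0, -338.4, 231.2]
ee_rot: [0.981, 0.193, 0.0, 0.0]
force: [1.0, -0.7, 0.0]
opening: 1.001
```

Call:
{"api": "arm_command", "payload": {"commands": [1, 2.5, -3.2, 0, 0, 1, 2.5, -3.2, 0, 0, 1, 2.5, -3.2, 0, 0, 1, 2.5, -3.2, 0, 0, 1, 2.5, -3.2, 0, 0]}}

```text
time: 2.43
ee_pos: [319.7, -143.0, 231.6]
ee_rot: [0.981, 0.193, 0.001, 0.0]
force: [0.8, 0.0, -0.9]
opening: 0.999
```

Call:
{"api": "arm_command", "payload": {"commands": [1, 2.5, -3.2, 0, 0, 1, 2.5, -3.2, 0, 0, 1, 2.5, -3.2, 0, 0, 1, 2.5, -3.2, 0, 0, 1, 2.5, -3.2, 0, 0]}}

```text
time: 2.85
ee_pos: [374.6, 52.8, 231.7]
ee_rot: [0.981, 0.194, 0.001, 0.0]
force: [1.3, -0.8, -0.2]
opening: 1.004
```

Call:
{"api": "arm_command", "payload": {"commands": [1, 2.5, -3.2, 0, 0, 1, 2.5, -3.2, 0, 0, 1, 2.5, -3.2, 0, 0, 1, 2.5, -3.2, 0, 0, 1, 0.5, -0.6, 0, 0]}}

```text
time: 3.27
ee_pos: [422.4, 220.4, 231.3]
ee_rot: [0.981, 0.196, 0.001, -0.002]
force: [-0.8, 0.1, 0.0]
opening: 0.997
```

```bash
python3 go.py 440.4 272.5 101 0.39
```

```text
t3.27 ee [422.388 220.366 231.349] psi 0.394 z [ 0.002  0.004 -1.   ] j [0.332 0.124 1.704 0.003 1.31  1.508] F [-0.805  0.073  0.045] op 0.997
shift tool now (cm) [ 3.62  -4.082 13.06 ]
turn 0.004375467625346463 shift after turn [ 3.648 -4.137 13.035]
```

Call:
{"api": "arm_command", "payload": {"commands": [1, 2.0, -2.2, 0, 0, 1, 2.0, -2.3, 0, 0, 1, 0, 0, 1, 0, 1, 0, 0, 1, 0, 1, 0, 0, 0, 0]}}

```text
time: 3.68
ee_pos: [438.7, 269.9, 208.7]
ee_rot: [0.981, 0.194, -0.003, 0.001]
force: [-0.2, 0.0, -0.3]
opening: 0.999
```

```bash
python3 go.py 440.4 272.5 97 0.39
python3 - <<'E'
from h import *
q=imaging.read_camera("scene"); save(q,"s1.png"); p=imaging.read_camera("top"); save(p,"t1.png")
e=proj(q,arm.state()["ee_pos"]); e2=proj(p,[440,272,144]);print(e,e2)
a=q["frame"][90:240,300:450,::-1]; b=p["frame"][200:340,190:300,::-1]
o=np.zeros((500,800,3),np.uint8); o[:,:400]=cv2.resize(a,(400,500)) if 0 else cv2.resize(a[:,15:135],(400,500),interpolation=cv2.INTER_CUBIC)
o[:,400:]=cv2.resize(b,(400,500),interpolation=cv2.INTER_CUBIC); cv2.imwrite("pics/v1.png",o)
E
```

```text
t3.68 ee [438.701 269.908 208.694] psi 0.390 z [-0.005 -0.003 -1.   ] j [ 0.417  0.204  1.662 -0.001  1.282  1.598] F [-0.17   0.043 -0.329] op 0.999
shift tool now (cm) [ 0.323 -0.186 11.167]
turn -7.002341349260366e-06 shift after turn [ 0.256 -0.175 11.169]
[389.9724599755802, 149.3572383322899] [244.54063735693165, 260.65559487433393]
```

View pics/v1.png

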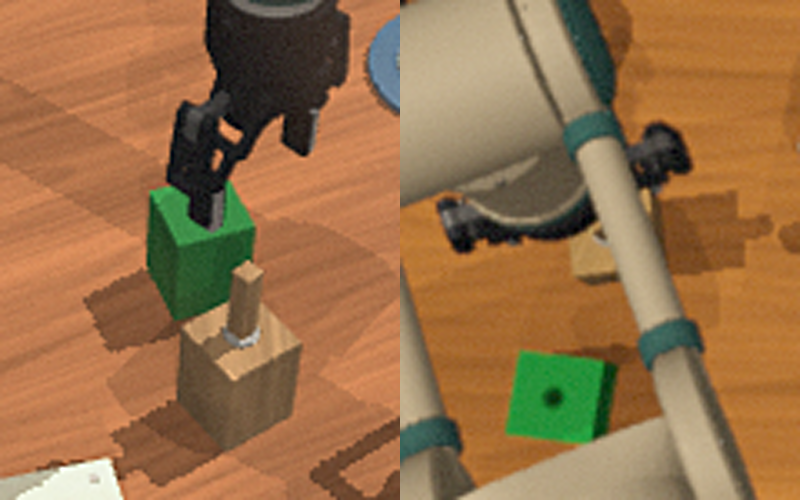

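The view shows the jaws open above the pin (left pic handle at (245,290)), straddling it along the expected axis.

Call:
{"api": "arm_command", "payload": {"commands": [1, 0.1, -0.1, 1.5, 0, 1, 0, 0, 1.5, 0, 1, 0, 0, 1.5, 0, 1, 0, 0, 0, 0, 1, 0, 0, 0, 0]}}

```text
time: 4.2
ee_pos: [440.8, 271.7, 166.4]
ee_rot: [0.981, 0.193, -0.0, 0.0]
force: [0.2, 0.4, 0.3]
opening: 1.0
```

```bash
python3 go.py 440.4 272.5 97 0.39
```

```text
t4.20 ee [440.843 271.693 166.382] psi 0.389 z [-0.001 -0.001 -1.   ] j [ 0.418  0.238  1.729 -0.     1.176  1.6  ] F [0.236 0.422 0.259] op 1.000
shift tool now (cm) [-0.003 -0.093  6.938]
turn -0.0014310579896357756 shift after turn [-0.01  -0.091  6.938]
```

Call:
{"api": "arm_command", "payload": {"commands": [1, 0, -0.1, 1.5, 0, 1, 0, 0, 1.5, 0, 1, 0, 0, 1.5, 0, 1, 0, 0, 1.5, 0, 1, 0, 0, 0.9, 0]}}

```text
time: 4.62
ee_pos: [441.1, 273.3, 97.4]
ee_rot: [0.981, 0.193, 0.0, 0.0]
force: [-0.2, 0.4, 0.0]
opening: 1.001
```

Call:
{"api": "arm_command", "payload": {"commands": [1, 0, 0, 0, 0, 1, 0, 0, 0, 0, 0, 0, 0, 0, 0, 0, 0, 0, 0, 0, 0, 0, 0, 0, 0]}}

```text
time: 5.03
ee_pos: [441.4, 273.9, 98.2]
ee_rot: [0.981, 0.194, 0.001, -0.0]
force: [0.5, 0.4, 0.8]
opening: 0.604
```

Call:
{"api": "arm_command", "payload": {"commands": [0, 0, 0, 0, 0, 0, 0, 0, 0, 0, 0, 0, 0, 0, 0, 0, 0, 0, 0, 0, 0, 0, 0, 0, 0]}}

```text
time: 5.45
ee_pos: [441.1, 273.8, 97.6]
ee_rot: [0.981, 0.194, 0.0, -0.0]
force: [1.4, 0.5, 2.7]
opening: 0.174
```

```bash
python3 go.py 440.4 272.5 97 0.39
```

```text
t5.45 ee [441.108 273.818  97.629] psi 0.390 z [ 0.001  0.    -1.   ] j [ 0.421  0.306  1.825 -0.     1.009  1.602] F [1.352 0.513 2.698] op 0.174
shift tool now (cm) [-0.116  0.095  0.063]
turn -0.00015233437439871045 shift after turn [-0.116  0.095  0.063]
```

Call:
{"api": "arm_command", "payload": {"commands": [0, 0, 0, -0.5, 0, 0, 0, 0, -1, 0, 0, 0, 0, -1.5, 0, 0, 0, 0, -1.5, 0, 0, 0, 0, -1.5, 0]}}

```text
time: 5.87
ee_pos: [440.7, 273.6, 158.4]
ee_rot: [0.981, 0.194, -0.0, 0.0]
force: [0.6, -0.0, -0.2]
opening: 0.177
```

Call:
{"api": "arm_command", "payload": {"commands": [0, 0, 0, -1.5, 0, 0, 0, 0, -1.5, 0, 0, 0, 0, -1, 0, 0, 0, 0, 0, 0, 0, 0, 0, 0, 0]}}

```text
time: 6.28
ee_pos: [440.9, 273.7, 197.7]
ee_rot: [0.981, 0.194, 0.001, -0.0]
force: [0.5, 0.3, -0.9]
opening: 0.178
```

```bash
python3 - <<'E'
from h import *
np.set_printoptions(precision=1,suppress=True)
p=imaging.read_camera("top");q=imaging.read_camera("scene");e=arm.state()["ee_pos"]; save(q,"s2.png")
tip=e-[0,0,77.6]; print(e,arm.state()["force"],proj(q,tip),proj(p,tip),proj(q,e+[0,0,-17.6]))
u,v=map(int,proj(q,tip)); a=q["frame"][v-55:v+20,u-50:u+50,::-1]
cv2.imwrite("pics/v2.png",cv2.resize(a,None,fx=8,fy=8,interpolation=cv2.INTER_CUBIC)); print(u-50,v-55)
E
python3 go.py 532 33 200 0.39
```

```text
[440.2 273.4 196.4] [ 0.7 -0.1 -1.1] [388.36140110033074, 178.31319534191724] [245.44845670640058, 261.83648067325436] [390.3648727891417, 159.5094344330588]
338 123
t6.38 ee [440.163 273.376 196.43 ] psi 0.390 z [-0.002 -0.001 -1.   ] j [ 0.421  0.215  1.68  -0.     1.249  1.603] F [ 0.671 -0.068 -1.121] op 0.181
shift tool now (cm) [-0.64  25.724 -0.352]
turn -0.0002146855237167289 shift after turn [-0.645 25.724 -0.357]
```

View pics/v2.png

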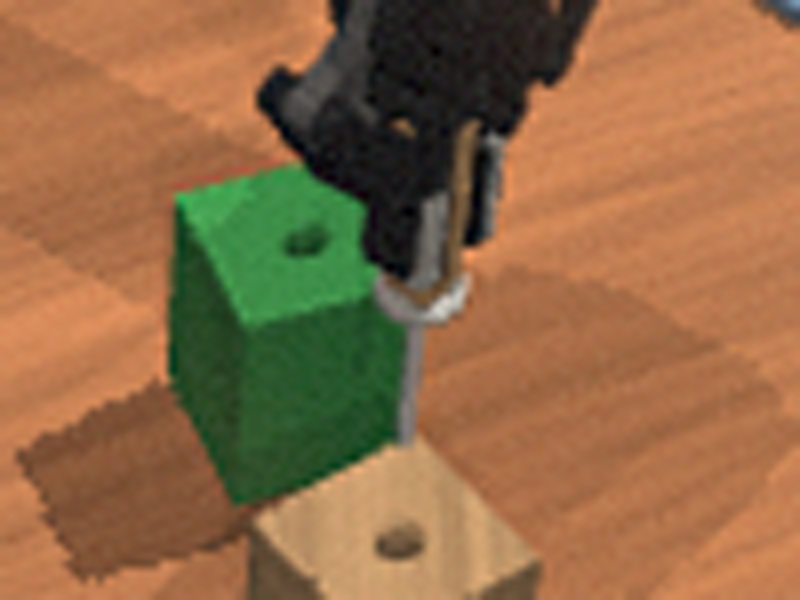

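Call:
{"api": "arm_command", "payload": {"commands": [0, 0, 2, 0, 0, 0, 0, 3.5, 0, 0, 0, 0, 3.5, 0, 0, 0, 0, 3.5, 0, 0, 0, 0, 3.5, 0, 0]}}

```text
time: 6.8
ee_pos: [501.2, 124.3, 196.1]
ee_rot: [0.981, 0.194, -0.001, -0.0]
force: [1.3, 0.3, -0.5]
opening: 0.182
```

Call:
{"api": "arm_command", "payload": {"commands": [0, 0, 3.5, 0, 0, 0, 0, 3.5, 0, 0, 0, -0.1, 2.1, 0, 0, 0, 0, 0, 1, 0, 0, 0, 0, 0.7, 0]}}

```text
time: 7.22
ee_pos: [534.9, 40.2, 178.6]
ee_rot: [0.981, 0.192, -0.001, -0.0]
force: [0.3, 0.9, -1.2]
opening: 0.177
```

Call:
{"api": "arm_command", "payload": {"commands": [0, 0, 0, 0, 0, 0, 0, 0, 0, 0, 0, 0, 0, 0, 0, 0, 0, 0, 0, 0, 0, 0, 0, 0, 0]}}

```text
time: 7.63
ee_pos: [535.3, 41.9, 180.7]
ee_rot: [0.981, 0.194, 0.0, 0.0]
force: [-0.3, 0.2, -0.8]
opening: 0.18
```

```bash
python3 - <<'E'
from h import *
np.set_printoptions(precision=1,suppress=True)
q=imaging.read_camera("scene");e=arm.state()["ee_pos"]; save(q,"s3.png")
tip=e-[0,0,77.6]; print(e,proj(q,tip))
cv2.imwrite("pics/v3.png",cv2.resize(q["frame"][200:270,270:360,::-1],None,fx=8,fy=8,interpolation=cv2.INTER_CUBIC))
p=imaging.read_camera("top"); save(p,"t3.png")
for k in range(4):
    w=np.array([534.2,40.9,85])+(k-2)*18*np.array([.2016,.979,0]); print(k,w,(np.array(proj(q,w))-[270,200]+.44)*8)
print((np.array(proj(q,tip))-[270,200]+.44)*8)
E
python3 go.py 534.2 40.9 178 0.39
```

```text
[535.3  41.8 180.7] [312.5123271997411, 248.45402540561696]
0 [526.9   5.7  85. ] [208.6 455.5]
1 [530.6  23.3  85. ] [274.8 442.4]
2 [534.2  40.9  85. ] [340.9 429.3]
3 [537.8  58.5  85. ] [406.7 416.3]
[343.6 391.2]
t7.73 ee [535.376  41.622 180.69 ] psi 0.391 z [ 0.001 -0.    -1.   ] j [-0.052  0.253  1.669 -0.     1.219  1.128] F [ 0.838  0.197 -0.087] op 0.177
shift tool now (cm) [-0.136  0.022  0.269]
turn 0.0006799376278563418 shift after turn [-0.136  0.022  0.269]
```

View pics/v3.png

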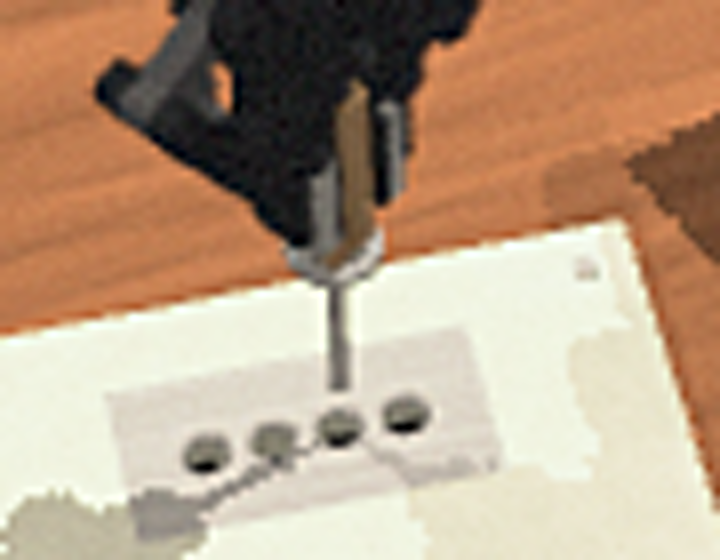

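Scene crop: the tip (340,389) is just above hole2 (341,426), as predicted. I'll lower it into the hole.

Call:
{"api": "arm_command", "payload": {"commands": [0, -0.1, -0.1, 0.4, 0, 0, 0, 0, 0.4, 0, 0, 0, 0, 0.4, 0, 0, 0, 0, 0.2, 0, 0, 0, 0, 0, 0]}}

```text
time: 8.15
ee_pos: [533.5, 41.6, 165.4]
ee_rot: [0.981, 0.194, -0.001, -0.0]
force: [-0.5, -0.8, -1.1]
opening: 0.178
```

Call:
{"api": "arm_command", "payload": {"commands": [0, 0, 0, 0.2, 0, 0, 0, 0, 0.2, 0, 0, 0, 0, 0.2, 0, 0, 0, 0, 0.2, 0, 0, 0, 0, 0.1, 0]}}

```text
time: 8.57
ee_pos: [533.9, 41.6, 157.0]
ee_rot: [0.981, 0.194, -0.0, -0.0]
force: [0.2, 0.4, -1.3]
opening: 0.175
```

```bash
python3 go.py 534.0 41.9 152 0.39;sleep 0
python3 - <<'E'
from h import *
q=imaging.read_camera("scene"); cv2.imwrite("pics/v4.png",cv2.resize(q["frame"][200:270,270:360,::-1],None,fx=8,fy=8,interpolation=cv2.INTER_CUBIC))
E
```

```text
t8.57 ee [533.852  41.632 156.97 ] psi 0.390 z [-0. -0. -1.] j [-0.052  0.271  1.707 -0.     1.164  1.129] F [ 0.217  0.411 -1.35 ] op 0.175
shift tool now (cm) [ 0.024 -0.019  0.497]
turn -0.0002620538536843853 shift after turn [ 0.024 -0.019  0.497]
```

View pics/v4.png

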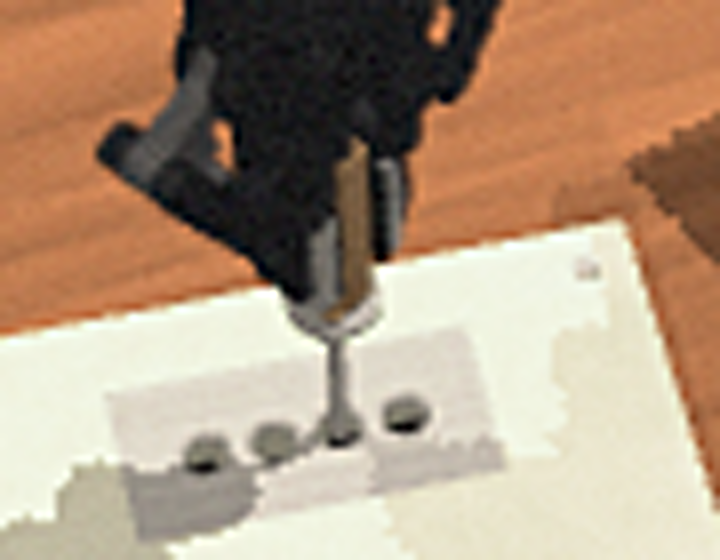

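The pin is inside hole2 and the force is quiet. I'll approach the bar level at TCP z≈142.6.

Call:
{"api": "arm_command", "payload": {"commands": [0, 0, 0, 0.2, 0, 0, 0, 0, 0.2, 0, 0, 0, 0, 0.2, 0, 0, 0, 0, 0.2, 0, 0, 0, 0, 0.1, 0]}}

```text
time: 9.03
ee_pos: [533.8, 41.7, 147.9]
ee_rot: [0.981, 0.194, -0.0, -0.0]
force: [0.0, -0.5, -0.9]
opening: 0.177
```

Call:
{"api": "arm_command", "payload": {"commands": [0, 0, 0, 0.05, 0, 0, 0, 0, 0.05, 0, 0, 0, 0, 0.05, 0, 0, 0, 0, 0.05, 0, 0, 0, 0, 0, 0]}}

```text
time: 9.45
ee_pos: [534.0, 41.7, 146.2]
ee_rot: [0.981, 0.194, -0.0, 0.0]
force: [0.4, 0.3, -0.1]
opening: 0.179
```

```bash
python3 go.py 534.0 41.9 142.6 0.39
```

```text
t9.45 ee [533.971  41.677 146.246] psi 0.390 z [ 0. -0. -1.] j [-0.052  0.28   1.723 -0.     1.139  1.129] F [ 0.415  0.291 -0.134] op 0.179
shift tool now (cm) [ 0.011 -0.02   0.365]
turn -0.00015531592978645925 shift after turn [ 0.011 -0.02   0.365]
```

Call:
{"api": "arm_command", "payload": {"commands": [0, 0, 0, 0.05, 0, 0, 0, 0, 0.05, 0, 0, 0, 0, 0.05, 0, 0, 0, 0, 0.05, 0, 0, 0, 0, 0, 0]}}

```text
time: 9.87
ee_pos: [533.9, 41.6, 144.2]
ee_rot: [0.981, 0.194, -0.0, 0.0]
force: [-0.3, -0.2, -0.5]
opening: 0.178
```

Call:
{"api": "arm_command", "payload": {"commands": [0, 0, 0, 0.05, 0, 0, 0, 0, 0.05, 0, 0, 0, 0, 0.05, 0, 0, 0, 0, 0, 0, 0, 0, 0, 0, 0]}}

```text
time: 10.28
ee_pos: [534.0, 41.7, 142.7]
ee_rot: [0.981, 0.194, -0.0, 0.0]
force: [-0.2, -0.1, -0.8]
opening: 0.18
```

Call:
{"api": "arm_command", "payload": {"commands": [0, 0, 0, 0.05, 0, 0, 0, 0, 0.05, 0, 0, 0, 0, 0, 0, 0, 0, 0, 0, 0, 0, 0, 0, 0, 0]}}

```text
time: 10.7
ee_pos: [534.1, 41.7, 142.1]
ee_rot: [0.981, 0.194, 0.0, 0.0]
force: [0.2, -0.2, 2.4]
opening: 0.184
```

Call:
{"api": "arm_command", "payload": {"commands": [0, 0, 0, 0.05, 0, 0, 0, 0, 0, 0, 0, 0, 0, 0, 0, 0, 0, 0, 0, 0, 0, 0, 0, 0, 0]}}

```text
time: 11.12
ee_pos: [534.2, 41.7, 141.9]
ee_rot: [0.981, 0.194, 0.0, 0.0]
force: [-0.7, 0.1, 4.8]
opening: 0.179
```

Call:
{"api": "arm_command", "payload": {"commands": [0, 0, 0, 0.05, 0, 0, 0, 0, 0, 0, 0, 0, 0, 0, 0, 0, 0, 0, 0, 0, 0, 0, 0, 0, 0]}}

```text
time: 11.53
ee_pos: [534.3, 41.7, 141.8]
ee_rot: [0.981, 0.194, 0.001, 0.0]
force: [-0.5, -0.0, 7.9]
opening: 0.178
```

Hard (about 8.7 N, no give): this is the bar. I'll back out and go to hole1.

Call:
{"api": "arm_command", "payload": {"commands": [0, 0, 0, -0.3, 0, 0, 0, 0, -0.8, 0, 0, 0, 0, -1, 0, 0, 0, 0, -1, 0, 0, 0, 0, 0, 0]}}

```text
time: 11.95
ee_pos: [535.7, 41.6, 174.4]
ee_rot: [0.981, 0.194, 0.002, 0.001]
force: [-0.0, -0.6, -0.8]
opening: 0.179
```

Call:
{"api": "arm_command", "payload": {"commands": [0, 0, 0, 0, 0, 0, -0.5, 0.7, 0, 0, 0, -0.5, 0.8, 0, 0, 0, 0, 0, 0, 0, 0, 0, 0, 0, 0]}}

```text
time: 12.37
ee_pos: [530.0, 23.2, 171.4]
ee_rot: [0.981, 0.193, -0.0, -0.0]
force: [-0.7, -0.4, -0.6]
opening: 0.178
```

```bash
python3 go.py 530.4 24.1 172 0.39
```

```text
t12.37 ee [530.046  23.181 171.393] psi 0.388 z [-0.001  0.    -1.   ] j [-0.087  0.252  1.695 -0.     1.196  1.095] F [-0.66  -0.352 -0.636] op 0.178
shift tool now (cm) [ 0.068 -0.072 -0.061]
turn -0.0016983153501947679 shift after turn [ 0.068 -0.072 -0.061]
```

Call:
{"api": "arm_command", "payload": {"commands": [0, 0, 0, 0, 0, 0, 0, 0, 0.3, 0, 0, 0, 0, 0.4, 0, 0, 0, 0, 0.4, 0, 0, 0, 0, 0.2, 0]}}

```text
time: 12.78
ee_pos: [529.9, 24.2, 157.9]
ee_rot: [0.981, 0.194, -0.001, -0.0]
force: [-0.7, -0.5, -0.8]
opening: 0.177
```

Call:
{"api": "arm_command", "payload": {"commands": [0, 0, 0, 0.3, 0, 0, 0, 0, 0.3, 0, 0, 0, 0, 0.3, 0, 0, 0, 0, 0.2, 0, 0, 0, 0, 0.1, 0]}}

```text
time: 13.2
ee_pos: [530.2, 24.0, 146.4]
ee_rot: [0.981, 0.194, -0.0, -0.0]
force: [0.4, -0.6, -0.7]
opening: 0.18
```

Call:
{"api": "arm_command", "payload": {"commands": [0, 0, 0, 0.05, 0, 0, 0, 0, 0.05, 0, 0, 0, 0, 0.05, 0, 0, 0, 0, 0, 0, 0, 0, 0, 0, 0]}}

```text
time: 13.62
ee_pos: [530.5, 24.0, 145.4]
ee_rot: [0.981, 0.194, 0.0, 0.0]
force: [0.2, -0.5, -0.9]
opening: 0.18
```

Call:
{"api": "arm_command", "payload": {"commands": [0, 0, 0, 0.1, 0, 0, 0, 0, 0.1, 0, 0, 0, 0, 0.1, 0, 0, 0, 0, 0.05, 0, 0, 0, 0, 0, 0]}}

```text
time: 14.03
ee_pos: [530.6, 24.0, 142.1]
ee_rot: [0.981, 0.194, 0.0, 0.0]
force: [-1.0, 0.7, 3.3]
opening: 0.177
```

Call:
{"api": "arm_command", "payload": {"commands": [0, 0, 0, 0.05, 0, 0, 0, 0, 0.05, 0, 0, 0, 0, 0, 0, 0, 0, 0, 0, 0, 0, 0, 0, 0, 0]}}

```text
time: 14.45
ee_pos: [530.6, 24.0, 141.5]
ee_rot: [0.981, 0.194, 0.0, 0.0]
force: [-1.9, 1.3, 5.2]
opening: 0.182
```

Call:
{"api": "arm_command", "payload": {"commands": [0, 0, 0, 0.05, 0, 0, 0, 0, 0, 0, 0, 0, 0, 0, 0, 0, 0, 0, 0, 0, 0, 0, 0, 0, 0]}}

```text
time: 14.87
ee_pos: [530.6, 24.0, 141.0]
ee_rot: [0.981, 0.194, 0.0, 0.0]
force: [-0.5, 0.3, 4.7]
opening: 0.177
```

It yields at about constant force, so this is the catch. I'll press on gently.

Call:
{"api": "arm_command", "payload": {"commands": [0, 0, 0, 0.1, 0, 0, 0, 0, 0.1, 0, 0, 0, 0, 0.1, 0, 0, 0, 0, 0, 0, 0, 0, 0, 0, 0]}}

```text
time: 15.28
ee_pos: [530.6, 24.0, 138.1]
ee_rot: [0.981, 0.194, 0.0, 0.0]
force: [-0.8, 0.0, 6.8]
opening: 0.179
```

Call:
{"api": "arm_command", "payload": {"commands": [0, 0, 0, 0.1, 0, 0, 0, 0, 0.1, 0, 0, 0, 0, 0, 0, 0, 0, 0, 0, 0, 0, 0, 0, 0, 0]}}

```text
time: 15.7
ee_pos: [530.7, 23.9, 135.8]
ee_rot: [0.981, 0.194, 0.0, 0.0]
force: [-0.8, 0.2, 5.9]
opening: 0.177
```

Run:
```python
from h import *
p=imaging.read_camera("top")
print(arm.state()["ee_pos"],arm.state()["force"],[(r["pixel"],r["score"],at(p,r["pixel"],44)) for r in finder.look_for(p,"drawer_front")])
```

```text
[530.72936595  23.93658514 135.78414998] [-0.07095997 -0.17307251  5.12082056] [([249.2, 263.3], 0.49, array([445.44199489, 274.32426203,  44.        ]))]
```

Another 1 mm, hold, then look.

Call:
{"api": "arm_command", "payload": {"commands": [0, 0, 0, 0.05, 0, 0, 0, 0, 0.05, 0, 0, 0, 0, 0, 0, 0, 0, 0, 0, 0, 0, 0, 0, 0, 0]}}

```text
time: 16.22
ee_pos: [530.8, 23.9, 134.8]
ee_rot: [0.981, 0.194, 0.0, 0.0]
force: [-1.8, 0.7, 5.6]
opening: 0.175
```

Run:
```python
from h import *
p=imaging.read_camera("scene"); save(p,"s5.png")
cv2.imwrite("pics/v5.png",cv2.resize(p["frame"][200:380,230:430,::-1],None,fx=3,fy=3,interpolation=cv2.INTER_CUBIC))
```

```text
(no output)
```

View pics/v5.png

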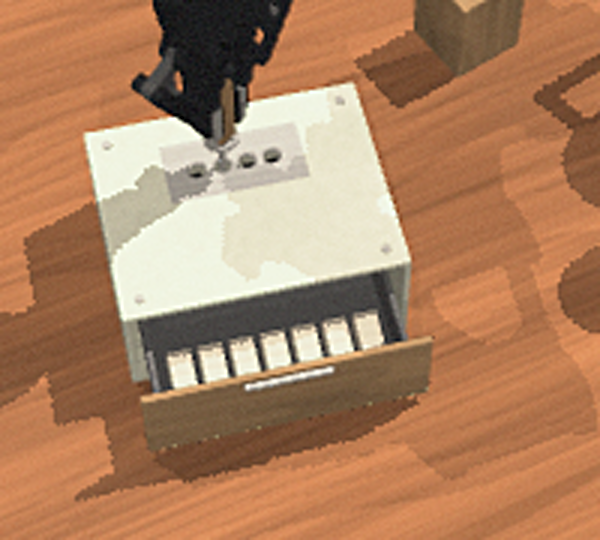

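Drawer has sprung out (front edge from (142,400) to (432,340) in the crop). I'll withdraw and return to the stand.

Call:
{"api": "arm_command", "payload": {"commands": [0, 0, 0, -0.5, 0, 0, 0, 0, -1, 0, 0, 0, 0, -1.5, 0, 0, 0, 0, -1.5, 0, 0, 0, 0, -1.5, 0]}}

```text
time: 16.68
ee_pos: [530.1, 24.0, 194.9]
ee_rot: [0.981, 0.194, -0.001, -0.0]
force: [1.1, -0.9, -0.8]
opening: 0.176
```

Call:
{"api": "arm_command", "payload": {"commands": [0, 0, 0, -0.4, 0, 0, 0, 0, 0, 0, 0, 0, 0, 0, 0, 0, 0, 0, 0, 0, 0, 0, 0, 0, 0]}}

```text
time: 17.1
ee_pos: [529.7, 24.0, 197.2]
ee_rot: [0.981, 0.194, -0.001, -0.0]
force: [-0.4, -0.3, -1.1]
opening: 0.183
```

```bash
python3 go.py 441 273.6 198 0.39
```

```text
t17.10 ee [529.695  24.03  197.177] psi 0.390 z [-0.002  0.    -1.   ] j [-0.086  0.232  1.654 -0.     1.258  1.095] F [-0.372 -0.336 -1.064] op 0.183
shift tool now (cm) [  1.279 -26.455  -0.06 ]
turn -0.0002186806146888265 shift after turn [  1.285 -26.455  -0.082]
```

Call:
{"api": "arm_command", "payload": {"commands": [0, 0, -2, 0, 0, 0, 0.3, -3.5, 0, 0, 0, 0.3, -3.5, 0, 0, 0, 0.3, -3.5, 0, 0, 0, 0.3, -3.5, 0, 0]}}

```text
time: 17.52
ee_pos: [479.7, 177.6, 197.5]
ee_rot: [0.981, 0.193, -0.001, 0.0]
force: [0.2, 0.0, -0.5]
opening: 0.178
```

Call:
{"api": "arm_command", "payload": {"commands": [0, 0.1, -3.5, 0, 0, 0, 0, -3.5, 0, 0, 0, 0, -2, 0, 0, 0, 0, -1.4, 0, 0, 0, 0, 0, 0, 0]}}

```text
time: 17.93
ee_pos: [440.4, 275.5, 197.5]
ee_rot: [0.981, 0.195, -0.001, -0.001]
force: [0.9, -0.3, -0.5]
opening: 0.177
```

Call:
{"api": "arm_command", "payload": {"commands": [0, 0, 0, 0, 0, 0, 0, 0, 0, 0, 0, 0, 0, 0, 0, 0, 0, 0, 0, 0, 0, 0, 0, 0, 0]}}

```text
time: 18.35
ee_pos: [442.5, 272.3, 198.2]
ee_rot: [0.981, 0.193, -0.0, 0.0]
force: [0.5, 0.3, -0.5]
opening: 0.182
```

```bash
python3 go.py 441 273.6 180 0.39
python3 - <<'E'
from h import *
q=imaging.read_camera("scene"); tip=arm.state()["ee_pos"]-[0,0,77.6]; print((np.array(proj(q,tip))-[345,150]+.44)*8)
cv2.imwrite("pics/v6.png",cv2.resize(q["frame"][150:215,345:430,::-1],None,fx=8,fy=8,interpolation=cv2.INTER_CUBIC))
E
```

```text
t18.35 ee [442.524 272.324 198.197] psi 0.388 z [-0. -0. -1.] j [ 0.418  0.215  1.675 -0.     1.252  1.6  ] F [ 0.481  0.292 -0.53 ] op 0.182
shift tool now (cm) [-0.092 -0.176  1.82 ]
turn -0.0016466700562966508 shift after turn [-0.092 -0.176  1.82 ]
[351.96585533 232.12849025]
```

View pics/v6.png

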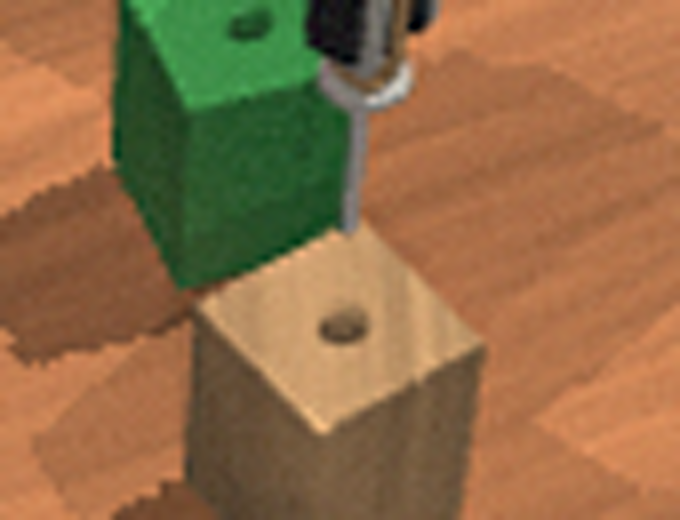

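Tip (350,228) is above the bore (343,325), consistent with the prediction. Small correction and down.

Call:
{"api": "arm_command", "payload": {"commands": [0, -0.1, -0.1, 0.5, 0, 0, 0, 0, 1, 0, 0, 0, 0, 1, 0, 0, 0, 0, 0.5, 0, 0, 0, 0, 0, 0]}}

```text
time: 18.82
ee_pos: [439.5, 273.0, 166.1]
ee_rot: [0.981, 0.194, -0.002, 0.001]
force: [-0.8, -0.4, -1.0]
opening: 0.18
```

Call:
{"api": "arm_command", "payload": {"commands": [0, 0, 0, 0.3, 0, 0, 0, 0, 0.3, 0, 0, 0, 0, 0.3, 0, 0, 0, 0, 0.3, 0, 0, 0, 0, 0.3, 0]}}

```text
time: 19.23
ee_pos: [440.9, 273.7, 153.1]
ee_rot: [0.981, 0.194, 0.0, 0.0]
force: [-0.3, -0.6, -1.2]
opening: 0.18
```

```bash
python3 go.py 441 273.6 97.6 0.39
```

```text
t19.23 ee [440.913 273.727 153.11 ] psi 0.390 z [ 0.  0. -1.] j [ 0.422  0.25   1.747 -0.     1.144  1.603] F [-0.255 -0.634 -1.202] op 0.180
shift tool now (cm) [0.001 0.015 5.551]
turn -0.0001887039801824475 shift after turn [0.003 0.015 5.551]
```

Tip is 4.5 mm below the mouth, with no contact force. Continuing to just above home.

Call:
{"api": "arm_command", "payload": {"commands": [0, 0, 0, 0.6, 0, 0, 0, 0, 0.6, 0, 0, 0, 0, 0.6, 0, 0, 0, 0, 0.6, 0, 0, 0, 0, 0.6, 0]}}

```text
time: 19.65
ee_pos: [440.7, 273.6, 122.5]
ee_rot: [0.981, 0.194, -0.0, 0.0]
force: [-0.1, 0.2, -0.2]
opening: 0.177
```

Call:
{"api": "arm_command", "payload": {"commands": [0, 0, 0, 0.6, 0, 0, 0, 0, 0.6, 0, 0, 0, 0, 0.5, 0, 0, 0, 0, 0.3, 0, 0, 0, 0, 0.2, 0]}}

```text
time: 20.07
ee_pos: [440.7, 273.6, 100.7]
ee_rot: [0.981, 0.194, -0.0, 0.0]
force: [-0.0, 0.4, -0.6]
opening: 0.176
```

Call:
{"api": "arm_command", "payload": {"commands": [0, 0, 0, 0.1, 0, 0, 0, 0, 0, 0, 0, 0, 0, 0, 0, 0, 0, 0, 0, 0, 0, 0, 0, 0, 0]}}

```text
time: 20.48
ee_pos: [441.0, 273.7, 100.5]
ee_rot: [0.981, 0.194, 0.0, -0.0]
force: [0.4, 0.2, -0.5]
opening: 0.179
```

Call:
{"api": "arm_command", "payload": {"commands": [0, 0, 0, 0.1, 0, 0, 0, 0, 0.1, 0, 0, 0, 0, 0.05, 0, 0, 0, 0, 0, 0, 0, 0, 0, 0, 0]}}

```text
time: 20.9
ee_pos: [440.8, 273.6, 97.7]
ee_rot: [0.981, 0.194, -0.0, 0.0]
force: [0.4, 0.1, -0.1]
opening: 0.177
```

Call:
{"api": "arm_command", "payload": {"commands": [0, 0, 0, 0.05, 0, 0, 0, 0, 0.05, 0, 0, 0, 0, 0, 0, 0, 0, 0, 0, 0, 0, 0, 0, 0, 0]}}

```text
time: 21.32
ee_pos: [440.9, 273.7, 97.6]
ee_rot: [0.981, 0.194, 0.0, 0.0]
force: [-1.5, -1.1, 4.1]
opening: 0.172
```

Call:
{"api": "arm_command", "payload": {"commands": [0, 0, 0, 0.05, 0, 0, 0, 0, 0, 0, 0, 0, 0, 0, 0, 0, 0, 0, 0, 0, 0, 0, 0, 0, 0]}}

```text
time: 21.73
ee_pos: [440.9, 273.7, 97.6]
ee_rot: [0.981, 0.194, 0.0, 0.0]
force: [-2.2, -0.1, 9.0]
opening: 0.182
```

Call:
{"api": "arm_command", "payload": {"commands": [0.5, 0, 0, 0, 0, 0.5, 0, 0, 0, 0, 1, 0, 0, 0, 0, 1, 0, 0, 0, 0, 1, 0, 0, 0, 0]}}

```text
time: 22.15
ee_pos: [440.7, 273.6, 96.0]
ee_rot: [0.981, 0.194, -0.0, 0.0]
force: [0.2, -0.2, 0.7]
opening: 0.878
```

Call:
{"api": "arm_command", "payload": {"commands": [1, 0, 0, 0, 0, 1, 0, 0, 0, 0, 1, 0, 0, 0, 0, 1, 0, 0, 0, 0, 1, 0, 0, 0, 0]}}

```text
time: 22.57
ee_pos: [440.8, 273.7, 96.3]
ee_rot: [0.981, 0.194, 0.0, 0.0]
force: [-0.2, -0.4, -0.4]
opening: 0.997
```

Call:
{"api": "arm_command", "payload": {"commands": [1, 0, 0, -0.5, 0, 1, 0, 0, -1, 0, 1, 0, 0, -2, 0, 1, 0, 0, -2, 0, 1, 0, 0, -2, 0]}}

```text
time: 22.98
ee_pos: [440.9, 273.7, 172.9]
ee_rot: [0.981, 0.194, 0.0, -0.0]
force: [0.1, -0.9, 0.5]
opening: 1.001
```

Call:
{"api": "arm_command", "payload": {"commands": [1, 0, 0, -2.5, 0, 1, 0, 0, -2.5, 0, 1, 0, 0, -1, 0, 1, 0, 0, 0, 0, 1, 0, 0, 0, 0]}}

```text
time: 23.4
ee_pos: [440.7, 273.6, 231.4]
ee_rot: [0.981, 0.194, 0.0, -0.0]
force: [0.1, -0.2, -0.4]
opening: 0.999
```

```bash
python3 go.py
python3 - <<'E'
from h import *
q=imaging.read_camera("scene"); save(q,"s7.png")
cv2.imwrite("pics/v7.png",cv2.resize(q["frame"][130:450,120:560,::-1],(792,576),interpolation=cv2.INTER_CUBIC))
for l in["milk_jug","flask","cups","sugar_bowl"]: print(l,[(np.round(r["pixel"],1).tolist(),round(r["score"],2)) for r in finder.look_for(q,l)[:2]])
b=cv2.imread("pics/scene0.png").astype(int); d=np.abs(b-q["frame"][:,:,::-1]).sum(2)
for n,(u,v) in dict(jug=(150,283),flask=(518,230),cups=(472,254),bowl=(178,382)).items(): print(n,np.median(d[v-25:v+25,u-20:u+20]),d[v-25:v+25,u-20:u+20].mean())
E
```

```text
t23.40 ee [440.725 273.631 231.45 ] psi 0.390 z [ 0.001  0.    -1.   ] j [ 0.421  0.191  1.621 -0.     1.329  1.603] F [ 0.105 -0.247 -0.353] op 0.999
milk_jug [([149.4, 285.2], 0.97), ([318.4, 289.5], 0.74)]
flask [([519.8, 170.8], 0.73), ([319.9, 318.5], 0.49)]
cups [([471.0, 254.4], 0.57)]
sugar_bowl [([178.3, 383.0], 0.86)]
jug 16.0 30.981
flask 10.0 11.9415
cups 14.0 16.7635
bowl 14.0 14.195
```

View pics/v7.png

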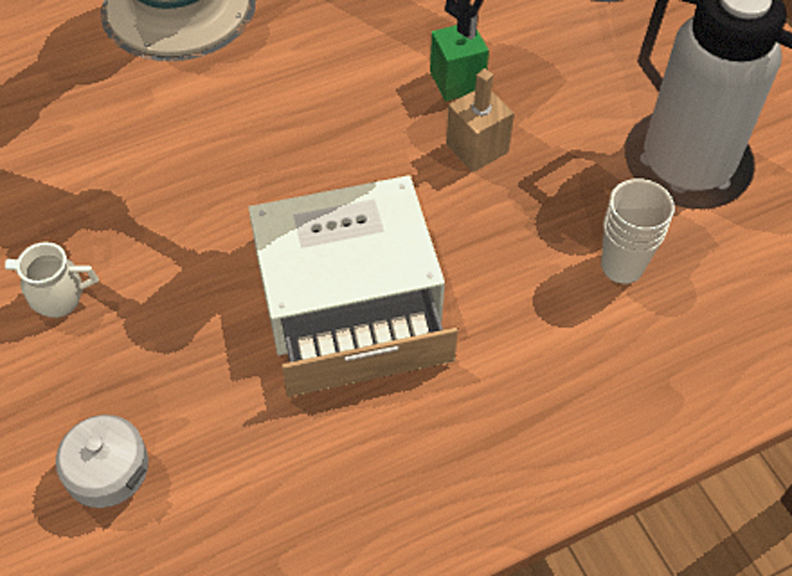

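Run:
```python
from h import *
q=imaging.read_camera("scene")
w=[at(q,(u/1.8+120,v/1.8+130),80)[:2] for u,v in((284,364),(457,330))]; m=np.mean(w,0)
print(w,"drawer out", (m-[561.5,26.5])@[.979,-.2016]-80)
print(arm.close_job())
```

```text
[array([675.487227  , -96.31668485]), array([718.13795941,  92.92767189])] drawer out 58.15504125480015
the job is handed in; nothing more can be done
None
```

The drawer is open, the pin is back upright in its stand, and I handed the job in at about 23.5 s of the 64 s allowed.

- **Finding the catch:** I took the pin from the wooden stand and felt hole2 first. It was hard with no give at about 8–9 N, so I backed off. Hole1 yielded at about 5–7 N; about 7 mm of travel released the drawer.
- **Returning the pin:** I set it back in the bore and pressed until the collar sat on the stand at about 9 N. The gripper height was the same as at pick-up (97.6 mm). I then released it and moved the arm clear.

**Last checks:**
- **Drawer:** the final picture shows it out. I measured about 58 mm against the 55 mm nominal, which is within the camera error.
- **Pin:** it stands upright with its collar on the stand.
- **Other objects:** the flask, cups, sugar bowl and milk jug are where they were, within about 2 px. The image difference near the jug was a little higher (31 against 12–17 for the others). I put that down to the arm's shadow, but did not check it separately.
- **Camera agreement:** the two cameras differed by about 4 mm on the box position. I settled this by comparing the pin tip with the hole in the picture.

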